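# Seat the steamer's cover plate on its locating pins

## Task

The loose aluminium cover plate has been put back crooked on the countertop bun steamer, so that its rear part rides up on the steamer's two hidden locating pins. Without lifting it, push it across with the fingertips until both of its small holes drop over the pins and it lies flat on the steamer's rim. Leave the basket, the dish, the bottle and the tongs where they are.

Things in the scene. Friction and masses are not known exactly. Their poses are not given: they have to be found in the camera images.
- steamer: Bun steamer, fixed on the counter: cream box with a flat steel rim (deck), 100 mm high, round an open well. Origin: on the counter under the cover's place; x to its rear, y to its left (seen from its front, the side with the control panel, where the robot stands), z up. Deck and housing span x -92 to +107, y -120 to +120 mm. Knob (front) and drain cock (right) stick out below 75 mm height
- seat (a point): Where the cover's origin belongs: on the deck plane, 100 mm straight above the steamer's origin; axes as the steamer's. Seated, the cover is level, overhangs the deck by 8 mm at the front and 10 mm at each end, and stands 1 mm off the upstand
- upstand (a point): Plain fence along the deck's whole rear edge, 240 mm long, rising 30 mm above the deck. This point: foot of the middle of its front face (steamer frame x = +101 mm, at deck height). A cover pushed back flat against it is square, and within 1 mm of its place front to back; it then only has to go sideways
- cover: Loose aluminium plate, 200 (x) by 260 (y) by 6 mm, about 0.75 kg. Origin: centre of its underside; x to the rear, y left, z up. It starts 15 to 28 mm too far forward, 18 to 36 mm too far left or right, turned up to 0.06 rad, its rear part on the pin tips and its underside on the deck's front edge: it slopes about 0.08 rad down to the front. It slides at some 1 to 6 N pushed at an edge
- steam_opening (a point): Centre of the cover's round 90 mm steam opening, at its top face (cover frame x = -12, y = 0 mm). A thin raised collar, 8 mm high and 100 mm across, surrounds it
- pin_left (a point): Foot of the steamer's left locating pin, on the deck (steamer frame x = +60, y = +80 mm). Steel, 10 mm thick, 12 mm high with a round nose; hidden under the cover at first, it shows through the hole, 6 mm proud, when the cover is seated. The cover drops by itself when both holes are within about 3 mm of the pins, which then stop it
- pin_right (a point): Foot of the right locating pin, the same, at y = -80 mm of the steamer frame
- hole_left (a point): Centre of the cover's left locating hole, 14 mm wide, at its underside (cover frame x = +60, y = +80 mm)
- hole_right (a point): Centre of the cover's right locating hole, 14 mm wide, at its underside (cover frame x = +60, y = -80 mm)
- basket: Bystander: small round bamboo steaming basket with its lid, 160 mm across, 97 mm high, standing on the counter. Origin: centre of its underside
- dish: Bystander: white plate, 160 mm across, 18 mm high, on the counter. Origin: centre of its underside
- sauce: Bystander: brown glass sauce bottle, 60 mm across, 130 mm high, standing on the counter. Origin: centre of its underside
- tongs: Bystander: steel serving tongs lying on the counter, 220 mm long (x), up to 60 mm wide, 14 mm high. Origin: middle of the underside

How it is judged:
By the outcome, as a careful person would: the job done as asked, in the order asked, and still so for the second after the job is handed in, with the robot touching nothing.
It also fails if it takes over 48 s, if anything falls off the work surface, if the arm or the gripper's body presses on something with over 40 N, if the wrist force passes 120 N, or if a joint passes its speed limit or range.

## Robot

A 6-joint arm with a two-finger parallel gripper is mounted at the origin on the work surface. World frame = base frame: x ahead of the robot, y to its left, z up, the work surface at z = 0. Lengths are in mm, angles in rad, forces in N, time in s.
With the tool pointing down it reaches from about 350 to 775 mm from the base axis. Payload 7.3 kg.
Tool frame: the origin (TCP) lies between the finger pads; the fingertips stand 22 mm ahead of it and the grasp point (between the pads) lies 3 mm ahead of it (nose_length is the distance from the TCP to the fingertips, in mm); z points along the fingers, y is the direction in which the jaws open and shut (so a half turn about z gives the same grasp; the last joint's range is limited). The gripper opens to 92 mm and grips with 3 to 60 N. Pads are 19 mm wide; open, the fingers measure 130 mm over their backs; the gripper's body (75 mm by 190 mm) begins 47 mm behind the grasp point.
Start: joints at [1.013, 0.342, 1.524, -0, 1.275, -0.146], TCP at [210.123, 481.135, 248.741] pointing down, gripper open.
Joint ranges: [-2.53, 2.53], [-0.77, 2.02], [0.04, 2.7], [-1, 4.14], [0.28, 2.66], [-3.11, 3.11]. Speed limits (rad/s): [2.57, 2.57, 3.14, 3.14, 3.14, 3.14].

## Interface

Orientations are given as [roll, pitch, yaw] about the fixed x, y, z axes, in that order (R = Rz(yaw) Ry(pitch) Rx(roll)).
In Python, from plant import get_obs, capture, close_job, nose_length gives the robot as it stands.
- The arm moves only by the tool step_arm, never from a script. Its argument "increments" is text: rows parted by semicolons, each of 7 numbers parted by spaces: the turn, a rotation vector about the tool's x, y, z in rad, then the shift along the tool's x, y, z in mm, then the opening, from -1 (shut) to 1 (fully open). A call has 1 to 20 rows; each row is the pose to reach, as a shift and turn from the pose commanded when the call began, along the tool's axes at that moment; what a row does not reach only later rows make up. A row lasts 1/8 s, in which the tool goes at most 62.5 mm and 10.7 degrees, less where a joint would pass 70% of its speed; a pose out of reach is approached as far as the arm can. A call with a gripper value outside its range is refused whole. The fingers move at their own pace and stop on an object; the grip force is fixed at half the most. Time passes only in rows, so rows that repeat a pose let the fingers close. It gives the time, the measured TCP pose, the force and the opening at its end, in the units of the state.
- get_obs(): the state, without advancing time (a new reading comes with each control period).
- capture(name): name is "side" or "top"; returns a dict with "frame" (480x640x3 uint8, red, green, blue), "K" (3x3 intrinsics, pixels), "extrinsics" (4x4, takes a point from world to camera coordinates). Camera axes: x right, y down, z forward; pixel columns grow to the right and rows downward; lengths in mm; the calibration is good to about 2 mm. A picture is of the moment at which its call begins. There is no depth.
- close_job(): hands the job in, once; it reports no verdict.
The state is a dict: "time": time; "joint_positions": joint angles; "dq": joint speeds; "tau": joint torques, N m; "tool_pos": TCP position; "tcp_rot": TCP orientation; "contact_force": force on the tool from outside, world axes, zero at the start; "moment": the same for the moment, N m; "grip_width": finger opening in mm.
Only numpy, scipy, OpenCV 4.12 (cv2) and the standard library are available. Lean on these libraries where they do the work, as an engineer would, in place of code of your own. Each camera call takes 0.05 s, during which the arm holds its last target.

## Working session

There is one attempt and no reset: what is moved stays moved. The work goes in short steps, Python scripts to look and compute and a tool call to move; the robot and the scene stay as the last step left them, time stands still between calls to the robot, and variables do not carry over. Pictures are saved under pics/ and viewed, and the job is handed in when it is done.

Besides the shell and the picture viewer there is one more tool, called after "Emit:" in YAML: its name, and indented under it one key for each argument. step_arm: Moves the arm, as the interface text tells. Its arguments: {"type":"object","properties":{"increments":{"type":"string"}},"required":["increments"]}

```bash
mkdir -p pics; ls; cat > h.py <<'E'
import numpy as np,cv2
from plant import get_obs,capture,close_job,nose_length
def snap(n,f):
    c=capture(n); cv2.imwrite('pics/'+f,c['frame'][:,:,::-1]); np.savez('pics/'+f+'.npz',**c); return c
def ray(c,u,v,z):
    E=c['extrinsics'];R=E[:3,:3];t=E[:3,3];o=-R.T@t
    d=R.T@np.linalg.inv(c['K'])@np.array([u,v,1.]); return o+d*(z-o[2])/d[2]
def proj(c,p):
    E=c['extrinsics'];q=c['K']@(E[:3,:3]@np.array(p)+E[:3,3]);return q[:2]/q[2]
E
python3 - <<'E'
from h import *
for n in ('side','top'):
    c=snap(n,n+'0.png');E=c['extrinsics'];print(n,c['K'].round(1).tolist(),(-E[:3,:3].T@E[:3,3]).round(0),E[:3,:3].round(2).tolist())
print(get_obs(),nose_length)
E
```

```text
pics
side [[591.4, 0.0, 316.0], [0.0, 591.4, 245.4], [0.0, 0.0, 1.0]] [ 290. 1344.  988.] [[-0.99, -0.17, -0.01], [-0.08, 0.54, -0.84], [0.15, -0.82, -0.55]]
top [[540.7, 0.0, 318.5], [0.0, 540.7, 240.3], [0.0, 0.0, 1.0]] [ 369.  -20. 1595.] [[0.02, -1.0, -0.01], [-0.99, -0.01, -0.12], [0.12, 0.01, -0.99]]
{'time': 0.1, 'joint_positions': array([ 1.01298015e+00,  3.42647645e-01,  1.52491112e+00,  8.21824032e-06,
        1.27538925e+00, -1.46021521e-01]), 'dq': array([ 0.00120723, -0.00153002, -0.00353181,  0.0021772 , -0.0001522 ,
       -0.00046396]), 'tau': array([ 2.17146473e-03, -4.32002234e+01, -2.44694853e+01,  7.20640831e-02,
        5.25735423e-02, -1.76529170e-06]), 'tool_pos': array([209.94737369, 480.83838586, 248.12085936]), 'tcp_rot': array([-3.14025286e+00, -2.04985061e-04,  2.72979546e+00]), 'contact_force': array([-0.51784067,  0.33290837,  0.25719428]), 'moment': array([-0.0146201 , -0.00713484, -0.01732157]), 'grip_width': 91.74820576463465} 22.0
```

View pics/side0.png

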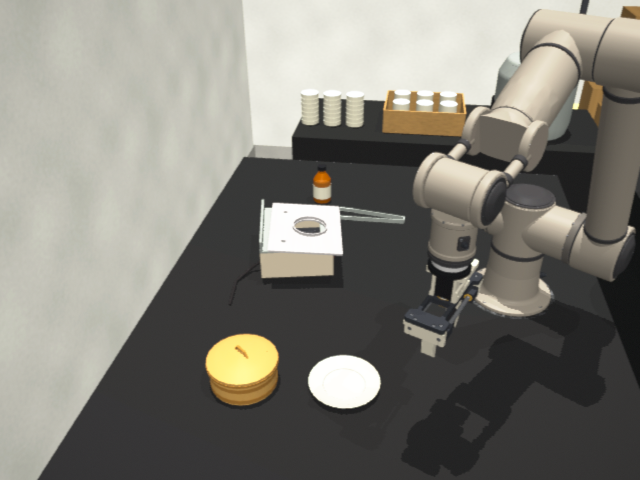

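View pics/top0.png

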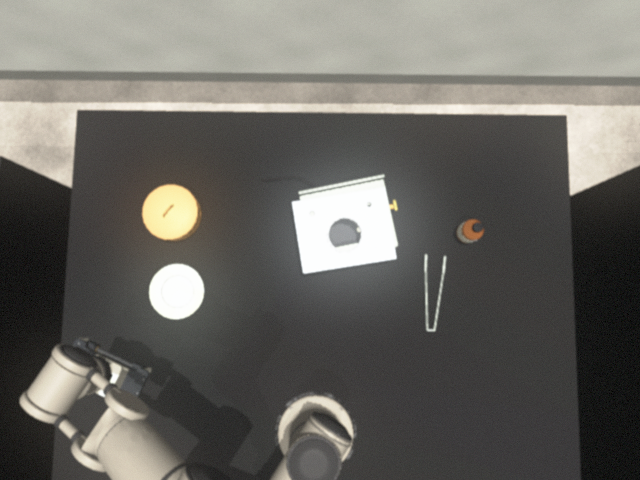

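The side view shows the cover at about (303,228) and the upstand at x≈263. The top view shows the cover over columns 292–397 and rows 180–273, shifted left, with the upstand at (300–385, 178–193). I'll zoom in.

```bash
python3 - <<'E'
import cv2
a=cv2.imread('pics/top0.png')[165:285,275:415];cv2.imwrite('pics/top0z.png',cv2.resize(a,None,fx=5,fy=5,interpolation=cv2.INTER_CUBIC))
a=cv2.imread('pics/side0.png')[190:290,245:355];cv2.imwrite('pics/side0z.png',cv2.resize(a,None,fx=6,fy=6,interpolation=cv2.INTER_CUBIC))
E
```

```text
(no output)
```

View pics/top0z.png

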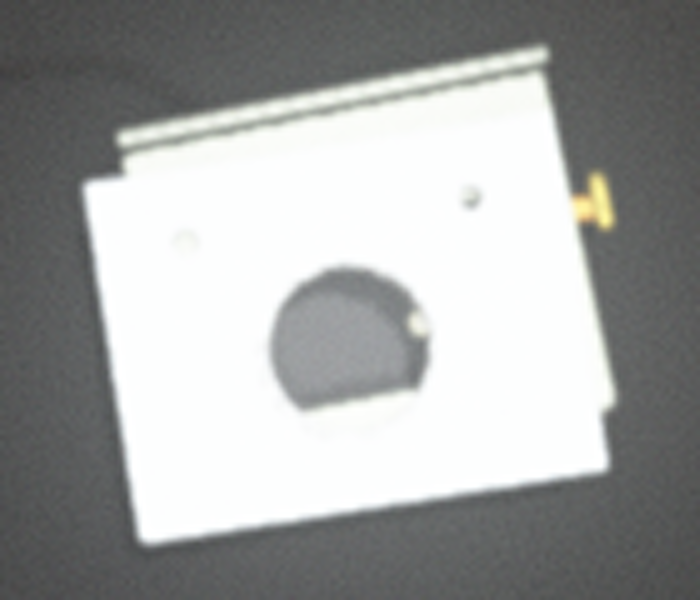

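View pics/side0z.png

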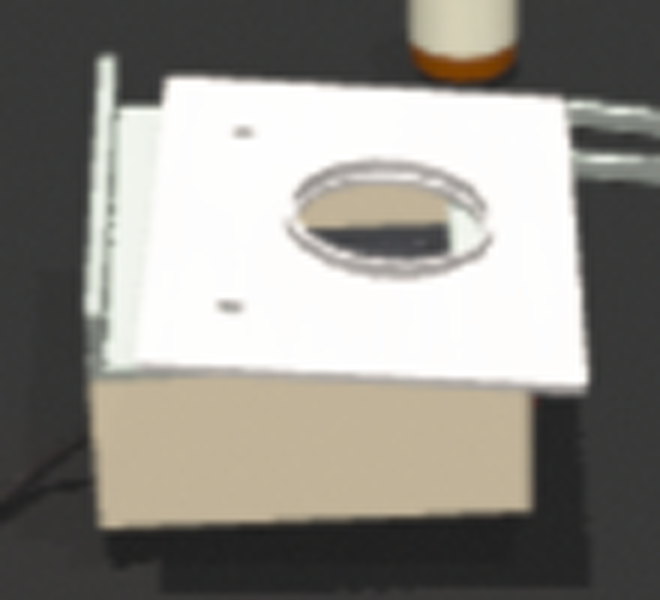

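```bash
cat >> h.py <<'E'
def load(f):
    d=np.load('pics/'+f+'.npz'); return {k:d[k] for k in d}
def tri(c1,p1,c2,p2):
    P=[c['K']@c['extrinsics'][:3] for c in (c1,c2)]
    X=cv2.triangulatePoints(P[0],P[1],np.array(p1,float).reshape(2,1),np.array(p2,float).reshape(2,1)).ravel();return X[:3]/X[3]
def T(U,V):return (275+(U+.5)/5-.5,165+(V+.5)/5-.5)
def S(U,V):return (245+(U+.5)/6-.5,190+(V+.5)/6-.5)
E
python3 - <<'E'
from h import *
t=load('top0.png');s=load('side0.png')
L=ray(t,*T(120,140),130);R=ray(t,*T(547.5,55),130);print('up',L,R,np.linalg.norm(L-R))
d=(L-R)[:2];yaw=np.arctan2(d[1],d[0])-np.pi/2
ex=np.array([np.cos(yaw),np.sin(yaw)]);ey=np.array([-ex[1],ex[0]])
o=(L+R)[:2]/2-104*ex;print('steamer',o,yaw)
f=lambda p:((p[:2]-o)@ex,(p[:2]-o)@ey)
for n,p,z in [('FL',(143,545),104),('FR',(608,468),104),('RL',(85,183),121),('hl',(185,240),117),('hr',(470,197),117),('deckFR',(613,405),100)]:
    q=ray(t,*T(*p),z);print(n,q.round(1),np.round(f(q),1))
for n,p,q in [('FL',(143,545),(588,383)),('FR',(608,468),(567,98)),('RL',(85,183),(133,363)),('hl',(185,240),(230,306)),('hr',(470,197),(243,132)),('upR',(547.5,55),(107,57))]:
    q=tri(t,T(*p),s,S(*q));print(n,q.round(1),np.round(f(q),1))
E
```

```text
up [672.17473817  54.4065095  130.        ] [ 723.04023413 -181.08977121  130.        ] 240.92695346991775
steamer [595.95172352 -85.29854146] 0.21272488092657094
FL [450.5  38.6 104. ] [-116.   151.9]
FR [ 496.7 -217.6  104. ] [-124.9 -108.3]
RL [649.5  73.8 121. ] [ 86.  144.2]
hl [619.  18. 117.] [44.3 96.1]
hr [ 645.2 -139.7  117. ] [ 36.7 -63.6]
deckFR [ 532.2 -220.9  100. ] [ -90.9 -119.1]
FL [449.2  38.6 101.6] [-117.3  152.1]
FR [ 494.3 -218.2  100.6] [-127.4 -108.5]
RL [648.7  73.8 116.2] [ 85.2 144.4]
hl [617.3  17.7 113.6] [42.7 96.2]
hr [ 644.4 -140.2  112.7] [ 35.8 -63.9]
upR [ 722.6 -181.7  126.2] [ 103.5 -121. ]
```

```bash
cat >> h.py <<'E'
from scipy.spatial.transform import Rotation as Ro
O=np.array([595.95,-85.3]);YAW=0.2127
EX=np.array([np.cos(YAW),np.sin(YAW)]);EY=np.array([-EX[1],EX[0]])
def st(p):p=np.asarray(p);return np.array([(p[:2]-O)@EX,(p[:2]-O)@EY,p[2] if len(p)>2 else 0]).round(1)
def W(x,y,z):return np.append(O+x*EX+y*EY,z)
def goal(x,y,z,yaw_st):  # tool x axis angle in steamer frame
    ob=get_obs();R=Ro.from_euler('xyz',ob['tcp_rot']);Rt=Ro.from_euler('xyz',[np.pi,0,YAW+yaw_st])
    return (R.inv()*Rt).as_rotvec().round(3),R.inv().apply(W(x,y,z)-ob['tool_pos']).round(1)
def state():
    ob=get_obs();print('t',round(ob['time'],2),'st',st(ob['tool_pos']),'rot',ob['tcp_rot'].round(3),'F st',st(np.append(ob['contact_force'][:2]+O,ob['contact_force'][2])),'w',round(ob['grip_width'],1),ob['joint_positions'].round(2))
E
python3 - <<'E'
from h import *
state();print(goal(-160,15,200,np.pi))
E
```

```text
t 0.1 st [-257.8  634.9  248.1] rot [-3.14 -0.    2.73] F st [-0.4  0.4  0.3] w 91.7 [ 1.01  0.34  1.52  0.    1.28 -0.15]
(array([-0.001, -0.001, -0.624]), array([-441.8, -445.6,   48.6]))
```

Emit:
step_arm:
  increments: "0 0 -0.1 -37 -37 0 1;0 0 -0.15 -74 -74 0 1;0 0 -0.2 -111 -111 0 1;0 0 -0.25 -148 -148 0 1;0 0 -0.3 -185 -186 0 1;0 0 -0.35 -221 -223 0 1;0 0 -0.4 -258 -260 0 1;0 0 -0.45 -295 -297 0 1;0 0 -0.5 -332 -334 0 1;0 0 -0.55 -368 -371 10 1;0 0 -0.6 -405 -408 20 1;0 0 -0.624 -430 -433 30 1;0 0 -0.624 -442 -445 40 1;0 0 -0.624 -442 -445 48 1;0 0 -0.624 -442 -445 48 1;0 0 -0.624 -442 -445 48 1"

```text
time: 2.1
tool_pos: [436.9, -102.5, 201.1]
tcp_rot: [3.142, 0.0, -2.928]
contact_force: [0.3, -0.3, -0.6]
grip_width: 91.9
```

```bash
python3 - <<'E'
from h import *
state()
for n,b in(('top',(150,300,260,420)),('side',(190,310,230,370))):
    c=snap(n,n+'1.png');a=c['frame'][b[0]:b[1],b[2]:b[3],::-1];cv2.imwrite('pics/%s1z.png'%n,cv2.resize(a,None,fx=4,fy=4,interpolation=cv2.INTER_CUBIC))
print(goal(-150,15,112,np.pi))
E
```

```text
t 2.1 st [-159.1   16.7  201.1] rot [ 3.142  0.    -2.928] F st [ 0.3 -0.3 -0.6] w 91.9 [-0.4   0.25  1.8   0.    1.09 -2.19]
(array([-0.   ,  0.001,  0.001]), array([-8.9, -1.4, 89.2]))
```

View pics/top1z.png

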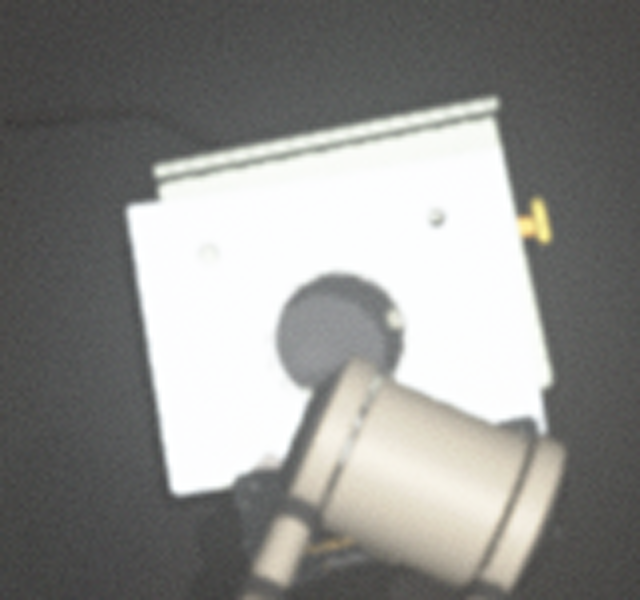

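View pics/side1z.png

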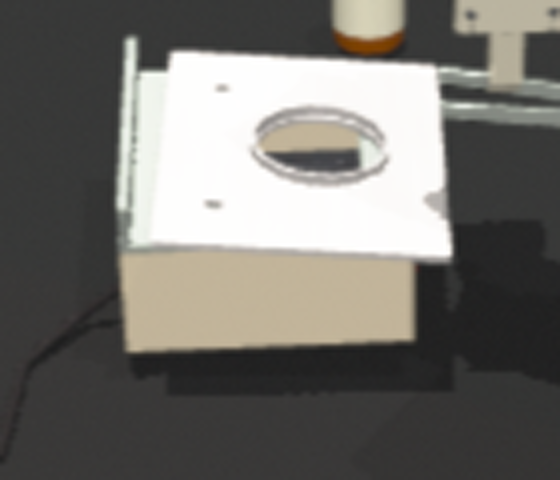

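The gripper is in front of the cover and clear of it. Next I descend, then push to the rear.

Emit:
step_arm:
  increments: "0 0 0 0 0 25 1;0 0 0 0 0 50 1;0 0 0 0 0 75 1;0 0 0 0 0 91 1;0 0 0 0 0 91 1;0 0 0 -10 0 91 1;0 0 0 -16 0 91 1;0 0 0 -20 0 91 1;0 0 0 -24 0 91 1;0 0 0 -28 0 91 1;0 0 0 -28 0 91 1"

```text
time: 3.58
tool_pos: [464.7, -97.6, 109.7]
tcp_rot: [3.142, 0.0, -2.929]
contact_force: [-0.6, -0.3, -0.1]
grip_width: 91.7
```

```bash
python3 - <<'E'
from h import *
state()
for n,b in(('top',(150,300,260,420)),('side',(190,310,230,370))):
    c=snap(n,n+'2.png');a=c['frame'][b[0]:b[1],b[2]:b[3],::-1];cv2.imwrite('pics/%s2z.png'%n,cv2.resize(a,None,fx=4,fy=4,interpolation=cv2.INTER_CUBIC))
E
```

```text
t 3.58 st [-130.9   15.7  109.7] rot [ 3.142  0.    -2.929] F st [-0.7 -0.2 -0.1] w 91.7 [-0.37  0.42  1.85  0.    0.87 -2.15]
```

View pics/side2z.png

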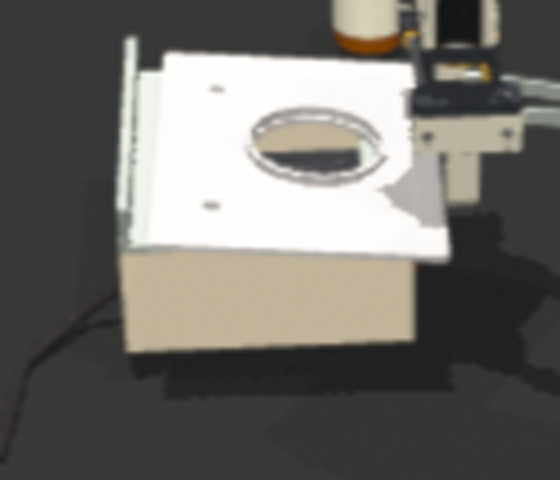

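The side view shows the fingers on the front edge at about (450,190), with the right corner already moved back a little. I continue pushing.

Emit:
step_arm:
  increments: "0 0 0 -2 0 0 1;0 0 0 -4 0 0 1;0 0 0 -6 0 0 1;0 0 0 -8 0 0 1;0 0 0 -10 0 0 1;0 0 0 -12 0 0 1;0 0 0 -14 0 0 1;0 0 0 -16 0 0 1;0 0 0 -17 0 0 1;0 0 0 -17 0 0 1"

```text
time: 4.92
tool_pos: [481.4, -94.0, 109.7]
tcp_rot: [-3.142, 0.001, -2.929]
contact_force: [-1.8, -0.5, 1.7]
grip_width: 92.0
```

```bash
python3 - <<'E'
from h import *
state()
for n,b in(('top',(150,300,260,420)),('side',(190,310,230,370))):
    c=snap(n,n+'3.png');a=c['frame'][b[0]:b[1],b[2]:b[3],::-1];cv2.imwrite('pics/%s3z.png'%n,cv2.resize(a,None,fx=4,fy=4,interpolation=cv2.INTER_CUBIC))
E
```

```text
t 4.92 st [-113.8   15.7  109.7] rot [-3.142e+00  1.000e-03 -2.929e+00] F st [-1.9 -0.1  1.7] w 92.0 [-0.35  0.44  1.8   0.    0.89 -2.13]
```

View pics/side3z.png

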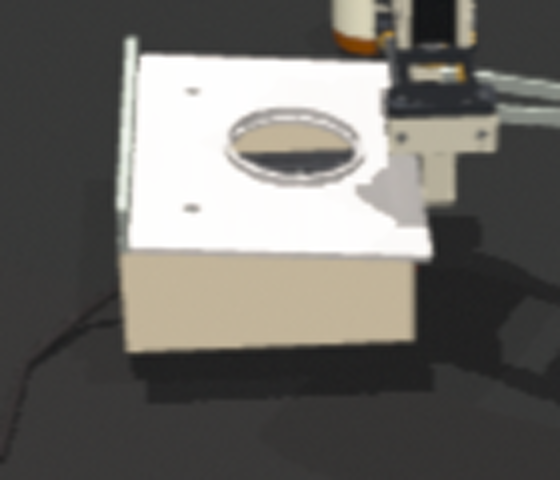

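View pics/top3z.png

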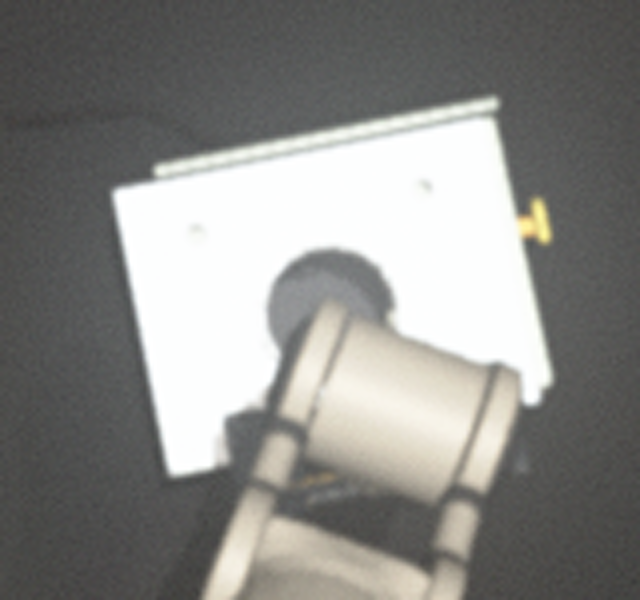

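The cover is square, with only a sliver of gap left to the upstand, at about (130,150) in the side zoom. I press on gently until the fence reacts.

Emit:
step_arm:
  increments: "0 0 0 -1 0 0 1;0 0 0 -2 0 0 1;0 0 0 -3 0 0 1;0 0 0 -3 0 0 1"

```text
time: 5.52
tool_pos: [484.0, -93.5, 109.7]
tcp_rot: [3.142, -0.0, -2.929]
contact_force: [-4.6, -1.0, 2.3]
grip_width: 91.8
```

Emit:
step_arm:
  increments: "0 0 0 -0.7 0 0 1;0 0 0 -1.4 0 0 1;0 0 0 -1.4 0 0 1"

```text
time: 5.9
tool_pos: [484.1, -93.4, 109.6]
tcp_rot: [3.141, -0.003, -2.929]
contact_force: [-8.8, -2.8, 4.7]
grip_width: 91.9
```

The tool has stopped while the force is rising, so the cover is flat against the fence. I back off, raise and measure.

Emit:
step_arm:
  increments: "0 0 0 10 0 0 1;0 0 0 25 0 0 1;0 0 0 40 0 -20 1;0 0 0 60 60 -80 1;0 0 0 60 110 -90 1;0 0 0 60 160 -90 1;0 0 0 60 210 -90 1;0 0 0 60 210 -90 1"

```text
time: 6.9
tool_pos: [381.1, 101.9, 199.9]
tcp_rot: [3.141, 0.001, -2.924]
contact_force: [1.0, 0.4, -0.5]
grip_width: 91.6
```

```bash
python3 - <<'E'
from h import *
state()
b=(165,285,275,415);c=snap('top','top4.png');a=c['frame'][b[0]:b[1],b[2]:b[3],::-1];cv2.imwrite('pics/top4z.png',cv2.resize(a,None,fx=5,fy=5,interpolation=cv2.INTER_CUBIC))
b=(190,290,245,355);c=snap('side','side4.png');a=c['frame'][b[0]:b[1],b[2]:b[3],::-1];cv2.imwrite('pics/side4z.png',cv2.resize(a,None,fx=6,fy=6,interpolation=cv2.INTER_CUBIC))
E
```

```text
t 6.9 st [-170.5  228.3  199.9] rot [ 3.141e+00  1.000e-03 -2.924e+00] F st [ 1.   0.2 -0.5] w 91.6 [ 0.07  0.16  1.93  0.    1.06 -1.72]
```

View pics/top4z.png

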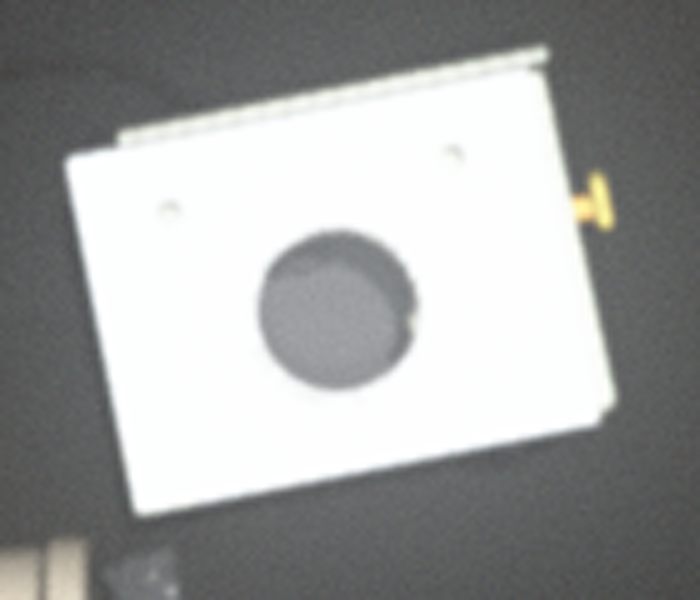

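View pics/side4z.png

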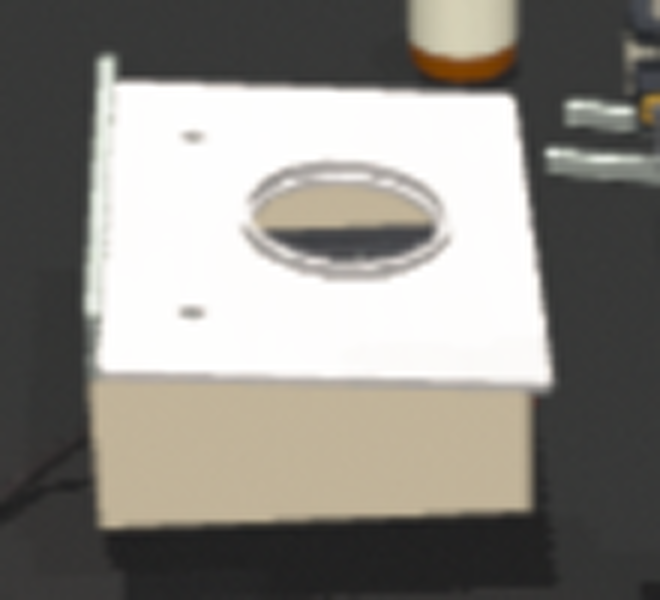

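```bash
python3 - <<'E'
from h import *
t=load('top4.png');s=load('side4.png')
for n,p,z in [('FL',(137,515),105),('FR',(600,424),105),('RL',(67,158),120),('hl',(169,210),119),('hr',(453,153),119)]:
    print(n,st(ray(t,*T(*p),z)))
for n,p,q in [('FL',(137,515),(552,385)),('RL',(67,158),(98,375)),('hl',(169,210),(191,313)),('hr',(453,153),(192,136))]:
    print(n,st(tri(t,T(*p),s,S(*q))))
state();print(goal(0,185,200,np.pi/2));print(goal(0,185,200,-np.pi/2))
E
```

```text
FL [-99.2 151.9 105. ]
FR [-100.2 -109.1  105. ]
RL [102.  151.3 120. ]
hl [ 62.2 101.5 119. ]
hr [ 62.5 -59.2 119. ]
FL [-100.8  152.2  101.3]
RL [100.8 151.6 115.4]
hl [ 60.6 101.7 114.1]
hr [ 61.3 -59.6 114. ]
t 7.0 st [-169.9  225.8  199.8] rot [-3.141e+00  1.000e-03 -2.928e+00] F st [0.5 0.1 0.1] w 92.0 [ 0.06  0.16  1.93 -0.    1.06 -1.72]
(array([0.000e+00, 1.000e-03, 1.572e+00]), array([-1.698e+02, -4.100e+01, -1.000e-01]))
(array([-1.00e-03,  0.00e+00, -1.57e+00]), array([-1.698e+02, -4.100e+01, -1.000e-01]))
```

The cover is square against the fence, and still 21.5 mm too far left. Next I turn the jaws by 90° and go to the left edge.

Emit:
step_arm:
  increments: "0 0 0.16 -20 -5 0 1;0 0 0.32 -40 -10 0 1;0 0 0.48 -60 -15 0 1;0 0 0.64 -80 -20 0 1;0 0 0.8 -100 -25 0 1;0 0 0.96 -120 -30 0 1;0 0 1.12 -140 -35 0 1;0 0 1.28 -160 -41 0 1;0 0 1.44 -170 -41 0 1;0 0 1.571 -170 -41 0 1;0 0 1.571 -170 -41 0 1;0 0 1.571 -170 -41 30 1;0 0 1.571 -170 -41 60 1;0 0 1.571 -170 -41 90 1;0 0 1.571 -170 -41 90 1;0 0 1.571 -170 -41 90 1"

```text
time: 9.0
tool_pos: [558.0, 94.7, 110.8]
tcp_rot: [3.14, 0.0, 1.783]
contact_force: [0.1, 0.5, 0.1]
grip_width: 92.0
```

```bash
python3 - <<'E'
from h import *
state();print(goal(0,165,110,np.pi/2))
E
```

```text
t 9.0 st [  0.9 183.9 110.8] rot [3.14  0.    1.783] F st [0.2 0.5 0.1] w 92.0 [ 0.03  0.56  1.59  0.    0.99 -0.18]
(array([ 0.002,  0.   , -0.   ]), array([-18.9,  -0.9,   0.8]))
```

Emit:
step_arm:
  increments: "0 0 0 -10 0 0 1;0 0 0 -16 0 0 1;0 0 0 -18 0 0 1;0 0 0 -20 0 0 1;0 0 0 -22 0 0 1;0 0 0 -24 0 0 1;0 0 0 -26 0 0 1;0 0 0 -28 0 0 1;0 0 0 -30 0 0 1;0 0 0 -32 0 0 1;0 0 0 -34 0 0 1;0 0 0 -34 0 0 1"

```text
time: 10.5
tool_pos: [564.7, 61.4, 109.7]
tcp_rot: [3.141, 0.001, 1.783]
contact_force: [-0.1, -0.5, 0.1]
grip_width: 91.7
```

```bash
python3 - <<'E'
from h import *
state()
b=(165,285,275,415);c=snap('top','top5.png');a=c['frame'][b[0]:b[1],b[2]:b[3],::-1];cv2.imwrite('pics/top5z.png',cv2.resize(a,None,fx=5,fy=5,interpolation=cv2.INTER_CUBIC))
b=(190,290,245,355);c=snap('side','side5.png');a=c['frame'][b[0]:b[1],b[2]:b[3],::-1];cv2.imwrite('pics/side5z.png',cv2.resize(a,None,fx=6,fy=6,interpolation=cv2.INTER_CUBIC))
E
```

```text
t 10.5 st [  0.5 150.  109.7] rot [3.141e+00 1.000e-03 1.783e+00] F st [-0.2 -0.5  0.1] w 91.7 [-0.03  0.56  1.58 -0.    0.99 -0.24]
```

View pics/top5z.png

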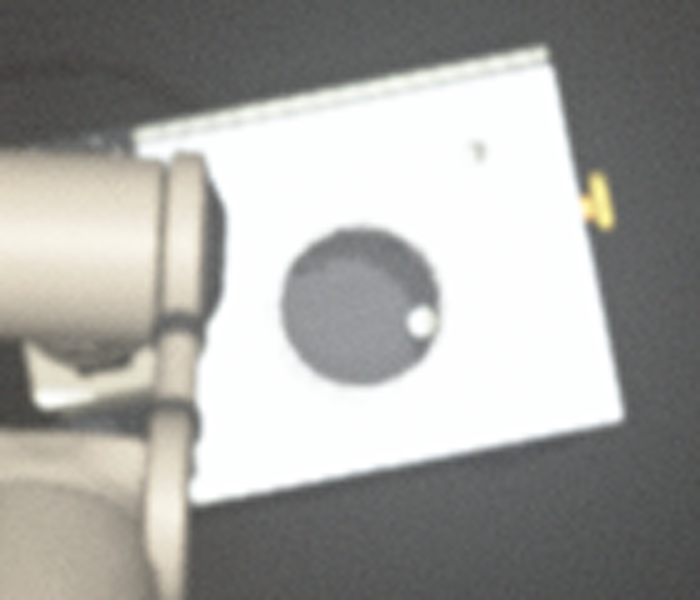

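View pics/side5z.png

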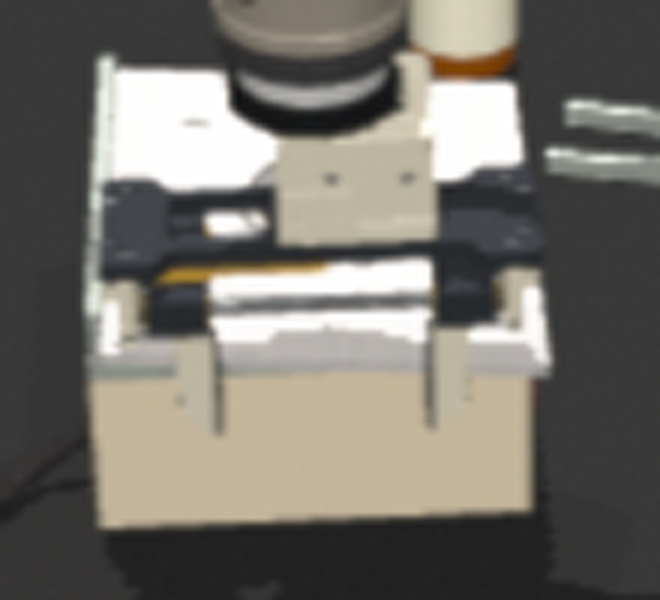

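```bash
python3 - <<'E'
from h import *
t=load('top5.png');s=load('side5.png')
for n,p,z in [('FL',(197,504),104),('FR',(623,422),105),('RR',(550,65),119),('hr',(476,153),119)]:
    print(n,st(ray(t,*T(*p),z)))
for n,p,q in [('hr',(476,153),(195,123))]:
    print(n,st(tri(t,T(*p),s,S(*q))))
a=cv2.imread('pics/top5.png')[165:285,275:415];b=cv2.imread('pics/top4.png')[165:285,275:415]
g=lambda a:cv2.resize(np.clip((a.astype(float)-190)*4,0,255).astype('u1'),None,fx=5,fy=5,interpolation=cv2.INTER_CUBIC)
cv2.imwrite('pics/top5g.png',g(a))
E
```

```text
FL [-99.7 118.2 104. ]
FR [-101.7 -121.7  105. ]
RR [ 100.5 -122.4  119. ]
hr [ 59.9 -71.7 119. ]
hr [ 59.4 -72.2 114. ]
```

View pics/top5g.png

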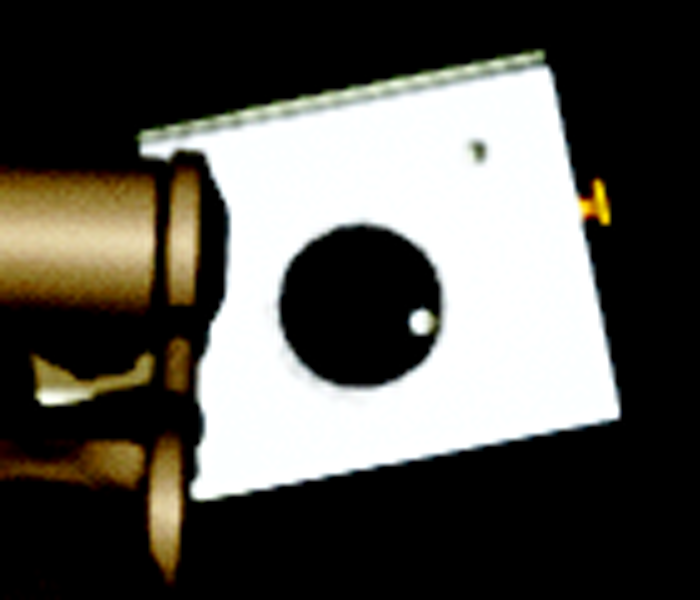

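The cover is now about 8 mm left of its seat (hr at y −72, target −80) and still square. I push on in 1 mm rows.

Emit:
step_arm:
  increments: "0 0 0 -1 0 0 1;0 0 0 -2 0 0 1;0 0 0 -3 0 0 1;0 0 0 -4 0 0 1;0 0 0 -5 0 0 1;0 0 0 -6 0 0 1;0 0 0 -6 0 0 1;0 0 0 -6 0 0 1"

```text
time: 11.6
tool_pos: [565.7, 56.1, 109.7]
tcp_rot: [3.141, -0.0, 1.783]
contact_force: [-0.3, -0.5, -0.1]
grip_width: 92.0
```

```bash
python3 - <<'E'
from h import *
state()
b=(165,285,275,415);c=snap('top','top6.png');a=c['frame'][b[0]:b[1],b[2]:b[3],::-1]
a=np.clip((a.astype(float)-150)*2.5,0,255).astype('u1')
cv2.imwrite('pics/top6z.png',cv2.resize(a,None,fx=5,fy=5,interpolation=cv2.INTER_CUBIC))
b=(190,290,245,355);c=snap('side','side6.png');a=c['frame'][b[0]:b[1],b[2]:b[3],::-1];cv2.imwrite('pics/side6z.png',cv2.resize(a,None,fx=6,fy=6,interpolation=cv2.INTER_CUBIC))
E
```

```text
t 11.6 st [  0.3 144.6 109.7] rot [ 3.141 -0.     1.783] F st [-0.4 -0.4 -0.1] w 92.0 [-0.04  0.56  1.58  0.    1.   -0.25]
```

View pics/top6z.png

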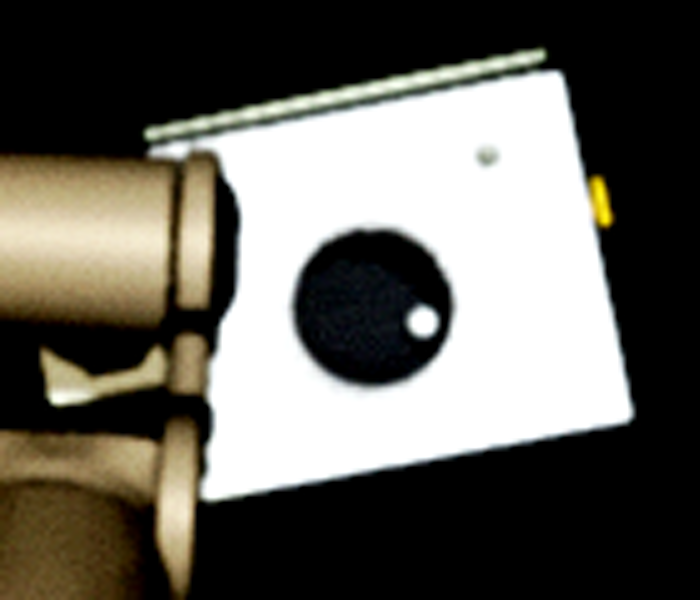

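View pics/side6z.png

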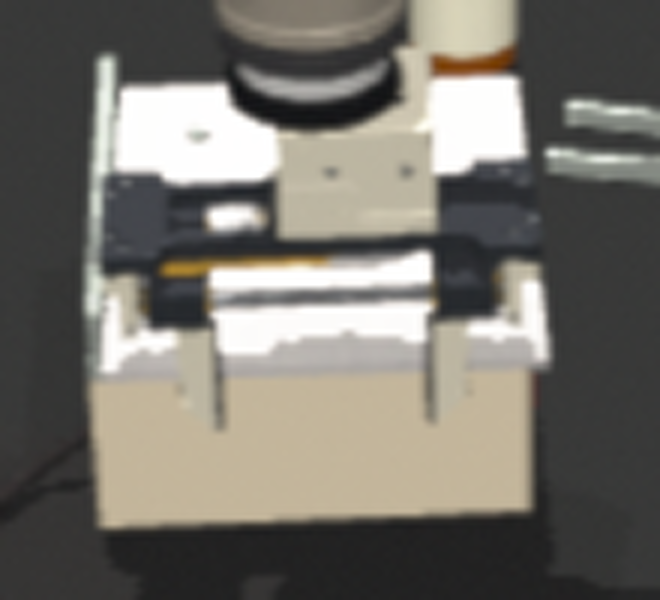

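The rear right hole dropped in the side view, from about (195,123) to (197,135), so the cover appears to have fallen. I back off and check.

Emit:
step_arm:
  increments: "0 0 0 8 0 0 1;0 0 0 25 0 0 1;0 0 0 50 0 -20 1;0 0 0 80 -50 -80 1;0 0 0 100 -100 -110 1;0 0 0 120 -150 -110 1;0 0 0 120 -200 -110 1;0 0 0 120 -200 -110 1"

```text
time: 12.7
tool_pos: [340.6, 131.9, 219.7]
tcp_rot: [-3.14, -0.0, 1.785]
contact_force: [0.6, 0.4, -0.3]
grip_width: 91.7
```

```bash
python3 - <<'E'
from h import *
state()
b=(165,285,275,415);c=snap('top','top7.png');a=c['frame'][b[0]:b[1],b[2]:b[3],::-1]
a=np.clip((a.astype(float)-150)*2.5,0,255).astype('u1')
cv2.imwrite('pics/top7z.png',cv2.resize(a,None,fx=5,fy=5,interpolation=cv2.INTER_CUBIC))
b=(190,290,245,355);c=snap('side','side7.png');a=c['frame'][b[0]:b[1],b[2]:b[3],::-1];cv2.imwrite('pics/side7z.png',cv2.resize(a,None,fx=6,fy=6,interpolation=cv2.INTER_CUBIC))
E
```

```text
t 12.7 st [-203.7  266.2  219.7] rot [-3.14  -0.     1.785] F st [ 0.6  0.3 -0.3] w 91.7 [ 0.16  0.08  1.96  0.    1.11 -0.06]
```

View pics/top7z.png

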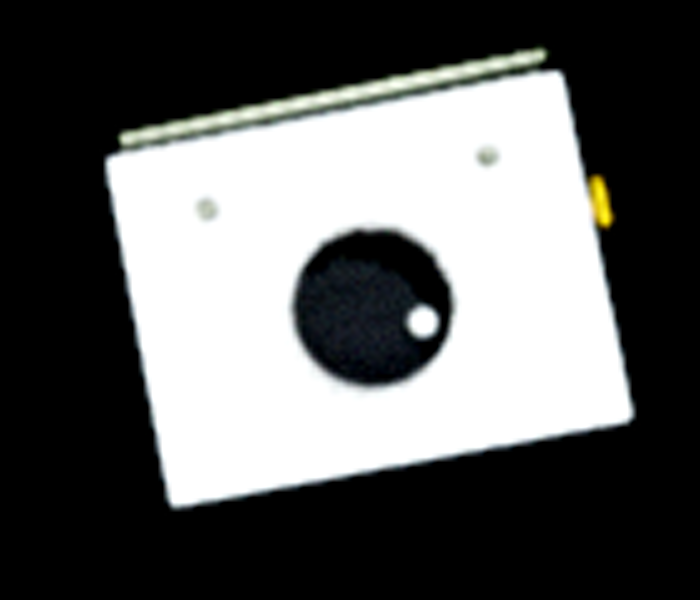

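View pics/side7z.png

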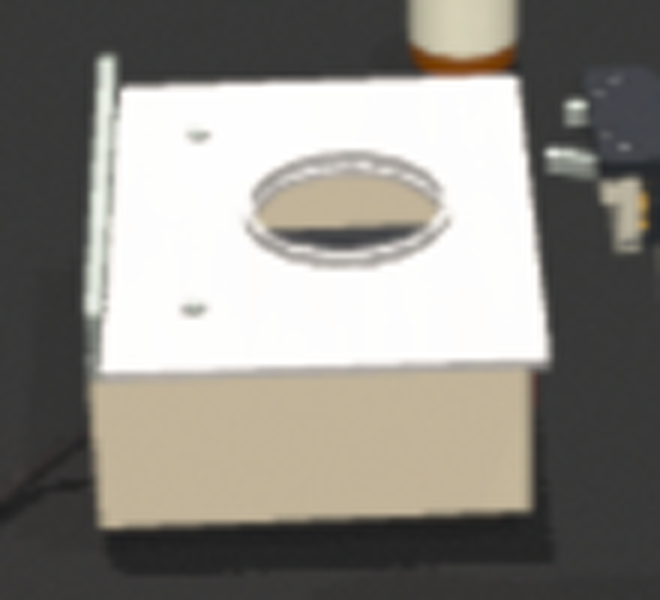

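View pics/side7.png

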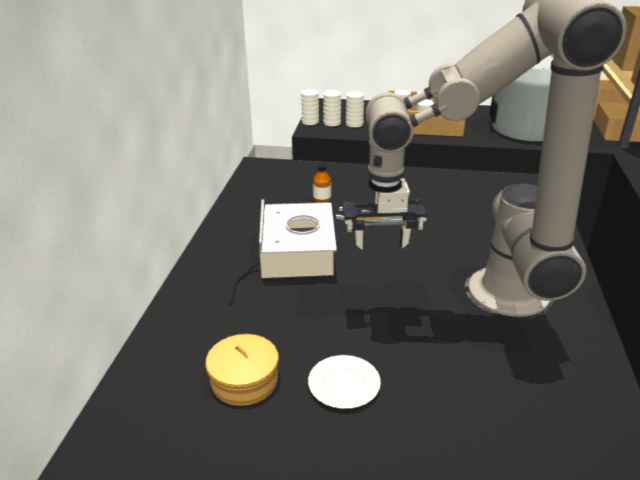

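```bash
python3 - <<'E'
from h import *
t=load('top7.png');s=load('side7.png')
for n,p,q in [('FL',(173,508),(550,360)),('RL',(107,157),(104,370)),('FR',(632,420),(517,77)),('RR',(563,70),(122,88)),('hl',(206,209),(193,309)),('hr',(487,156),(198,135))]:
    print(n,st(tri(t,T(*p),s,S(*q))),st(ray(t,*T(*p),106)))
E
```

```text
FL [-101.2  131.9  101.3] [-99.4 131.6 106. ]
RL [ 99.5 129.8 103.4] [101.  129.6 106. ]
FR [-103.6 -126.8  103.5] [-101.6 -126.7  106. ]
RR [  98.  -131.4  102.4] [  99. -131.  106.]
hl [ 59.8  81.1 102.9] [ 61.1  81.  106. ]
hr [ 58.5 -79.2 103.1] [ 59.4 -79.  106. ]
```

All four corners and both holes come out at the same height, so the cover is flat with its holes at the pins. I hand in.

```bash
python3 -c "
from h import *
print(close_job())"
```

```text
the job is handed in; nothing more can be done
None
```

The cover is seated: both holes have dropped over the pins and it lies flat on the steamer's rim. I pushed it back with both open fingertips on its front edge until it sat square against the upstand, peaking at about 10 N. I then pushed it about 20 mm to the right by its left edge until it dropped, and backed the arm well clear. It was never lifted, and the job took about 13 s of the 48 s.

**Final checks:**
- **Flatness:** the four top corners triangulate to between 101 and 104 mm, against 116 mm at the rear and 101 mm at the front at the start. The true value should be 106 mm. My two-view heights read about 3 mm low throughout, including on the fixed upstand, so I trust the levelness rather than the absolute figure.
- **Position:** the holes measured (59.8, 81.1) and (58.5, −79.2) mm in the steamer frame, against (60, ±80). There is a gap to the upstand again, and the pin tips appear to show in both holes.
- **Bystanders:** the basket, dish, bottle and tongs look unmoved in the pictures. I checked these by eye and did not measure them. At the end the arm hid part of the tongs in the side view.

No check failed. The only disagreement was the height offset above.

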